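# Load the calibration standards by shade

## Robot

A 7-joint arm with a two-finger parallel gripper is mounted at the origin on the work surface. World frame = base frame: x ahead of the robot, y to its left, z up, the work surface at z = 0. Lengths are in m, angles in rad, forces in N, time in s.
With the tool pointing down it reaches from about 0.425 to 0.925 m from the base axis. Payload 6.8 kg.
Tool frame: the origin (TCP) lies between the finger pads; the fingertips stand 11 mm ahead of it and the grasp point (between the pads) lies 8 mm behind it; z points along the fingers, y is the line along which they close (so a half turn about z gives the same grasp; the last joint's range is limited). The gripper opens to 85 mm and grips with 20 to 120 N. Pads are 22 mm wide; open, the fingers measure 114 mm over their backs; the gripper's body (76 mm by 85 mm) begins 54 mm behind the grasp point. The pads swing forward as they close: fully open they stand 13 mm farther back than shut.
Start: joints at [-1.277, 0.477, 0.022, 1.555, -0.011, 1.109, -0.083], TCP at [0.264, 0.621, 0.242] pointing down, gripper open.
Joint ranges: [-2.96, 2.96], [-0.34, 2.1], [-1.41, 1.46], [0.24, 2.44], [-1.37, 4.51], [0.17, 1.92], [-2.96, 2.96]. Speed limits (rad/s): [2.39, 2.39, 3.14, 3.14, 3.14, 3.14, 3.14].

## Interface

Orientations are given as a rotation vector (axis times angle).
In Python, from bench import r gives the robot as it stands.
- The arm moves only by the tool send_rows, never from a script. Its argument "deltas" is a list of rows, each an object of numbers: "dx", "dy", "dz": the shift along the world's x, y, z in mm; "rx", "ry", "rz": the turn, a rotation vector about the world's x, y, z in degrees. A call has 1 to 5 rows; each row is the pose to reach, as a shift and turn from the pose commanded when the call began; what a row does not reach only later rows make up. A row lasts 1/12 s, in which the tool goes at most 41.7 mm and 7.16 degrees, less where a joint would pass 70% of its speed; a pose out of reach is approached as far as the arm can. A call with a gripper value outside its range is refused whole. "jaw" is the finger opening in mm, from 0 to 85.4, set as the call begins (left out, the last holds). The fingers move at their own pace and stop on an object; "newtons" is the grip in N (left out, the last holds). Time passes only in rows, so rows that repeat a pose let the fingers close. It gives the time, the measured TCP pose, the force, the opening and the grip force at its end, in the units of the state.
- r.get_obs(): the state, without advancing time (a new reading comes with each control period).
- r.grab_frame(name): name is "scene" or "top" or "wrist"; returns a dict with "frame" (480x640x3 uint8, blue, green, red), "z_map" (480x640 float32, m along the optical axis (not along the pixel's ray), 0 where there is no reading), "vertical_fov" (degrees; the focal length in pixels is half the picture's height over the tangent of half this angle, whatever the lens; pixels are square), "cx", "cy" (the principal point, pixels), "xyz" and "orientation" of the camera in the world. Camera axes: x right, y down, z forward; pixel columns grow to the right and rows downward; lengths in m; the calibration is good to about 2 mm. The wrist camera is an equidistant fisheye: a pixel r from the principal point sees the ray r / f radians off the axis. A picture is of the moment at which its call begins.
- r.hand_in(): hands the job in; it is judged then, once.
The state is a dict: "clock": time; "joints": joint angles; "qvel": joint speeds; "tau": joint torques, N m; "tcp_pos": TCP position; "orientation": TCP orientation; "contact_force": force on the tool from outside, world axes, zero at the start; "moment": the same for the moment, N m; "grip_width": finger opening in m; "gripper_force": force on a finger pad.
Only numpy, scipy, OpenCV 4.12 (cv2) and the standard library are available. Lean on these libraries where they do the work, as an engineer would, in place of code of your own. Each camera call takes 0.05 s, during which the arm holds its last target. There are 200 camera calls.

## Task

Load the four bottles of calibration standard onto the sampler's rack in order of the shade of their caps: the palest on the place next to the red block, then darker and darker, ending with the darkest next to the grey block. Stand one bottle in the middle of each round place, keep every bottle upright all the time, do not push the pipette-tip box away, and let go of everything.

Things in the scene. Friction and masses are not known exactly. Their poses are not given: they have to be found in the camera images.
- bottle_white_center (a point): The centre, half-way up, of the loose upright brown bottle whose cap and label band are white (the palest). All four bottles are alike but for this shade: round, 80 mm tall, straight body 42 mm in diameter from the foot to 50 mm up, then a screw cap 36 mm in diameter up to the top; about 90 g. The point is 40 mm above the foot, on the axis; z points up the bottle. It starts standing on the table.
- bottle_pale_center (a point): The centre, half-way up, of the loose upright brown bottle whose cap and label band are pale blue. All four bottles are alike but for this shade: round, 80 mm tall, straight body 42 mm in diameter from the foot to 50 mm up, then a screw cap 36 mm in diameter up to the top; about 90 g. The point is 40 mm above the foot, on the axis; z points up the bottle. It starts standing on the table.
- bottle_mid_center (a point): The centre, half-way up, of the loose upright brown bottle whose cap and label band are strong mid blue. All four bottles are alike but for this shade: round, 80 mm tall, straight body 42 mm in diameter from the foot to 50 mm up, then a screw cap 36 mm in diameter up to the top; about 90 g. The point is 40 mm above the foot, on the axis; z points up the bottle. It starts standing on the table.
- bottle_dark_center (a point): The centre, half-way up, of the loose upright brown bottle whose cap and label band are very dark navy blue (the darkest). All four bottles are alike but for this shade: round, 80 mm tall, straight body 42 mm in diameter from the foot to 50 mm up, then a screw cap 36 mm in diameter up to the top; about 90 g. The point is 40 mm above the foot, on the axis; z points up the bottle. It starts standing on the table.
- place_a_top (a point): Centre of the top face of a fixed flat black disc with a thin light circle, 60 mm in diameter: one of four places in a straight row, 80 mm apart, on a low aluminium rack (66 by 410 mm) fixed to the table; the one at the robot's left (+y) end of the row. The top face is 15 mm above the table, flat, with no rim (a bottle standing on it has its centre 55 mm above the table). z up, y along the row towards the robot's left.
- place_b_top (a point): Centre of the top face of a fixed flat black disc with a thin light circle, 60 mm in diameter: one of four places in a straight row, 80 mm apart, on a low aluminium rack (66 by 410 mm) fixed to the table; the second from the robot's left. The top face is 15 mm above the table, flat, with no rim (a bottle standing on it has its centre 55 mm above the table). z up, y along the row towards the robot's left.
- place_c_top (a point): Centre of the top face of a fixed flat black disc with a thin light circle, 60 mm in diameter: one of four places in a straight row, 80 mm apart, on a low aluminium rack (66 by 410 mm) fixed to the table; the third from the robot's left. The top face is 15 mm above the table, flat, with no rim (a bottle standing on it has its centre 55 mm above the table). z up, y along the row towards the robot's left.
- place_d_top (a point): Centre of the top face of a fixed flat black disc with a thin light circle, 60 mm in diameter: one of four places in a straight row, 80 mm apart, on a low aluminium rack (66 by 410 mm) fixed to the table; the one at the robot's right (-y) end of the row. The top face is 15 mm above the table, flat, with no rim (a bottle standing on it has its centre 55 mm above the table). z up, y along the row towards the robot's left.
- red_block: Fixed red block, 56 by 30 by 10 mm, lying on one end of the rack (its top 22 mm above the table), 65 mm beyond the centre of the last place at that end; it marks the end where the row starts. It may be at either end; a like block in grey lies at the other. Origin: centre of its underside.
- tip_box_center (a point): Centre of a loose blue box of pipette tips with a light lid, 120 by 85 by 57 mm, standing on the table to one side: a bystander. The point is 28.5 mm above the table. (A dial thermometer on a foot, 96 mm tall, stands on the other side, and a computer mouse lies beyond the rack.)
There are look-alikes about, which are no part of the job. Leave any green look-alike of the part that bears bottle_dark_center alone.

How it is judged:
At the end, for the whole second after the job is handed in: Counted from the red block, the white, pale blue, mid blue and navy bottles stand on the first to fourth places, each within 12 mm of its place's centre, its foot on the place (centre 50 to 60 mm above the table), upright within 0.1 rad, released and at rest (((horizontal distance between red_block and place_a_top below 0.1 m and horizontal distance between bottle_white_center and place_a_top below 0.012 m and horizontal distance between bottle_pale_center and place_b_top below 0.012 m and horizontal distance between bottle_mid_center and place_c_top below 0.012 m and horizontal distance between bottle_dark_center and place_d_top below 0.012 m) or (horizontal distance between red_block and place_d_top below 0.1 m and horizontal distance between bottle_white_center and place_d_top below 0.012 m and horizontal distance between bottle_pale_center and place_c_top below 0.012 m and horizontal distance between bottle_mid_center and place_b_top below 0.012 m and horizontal distance between bottle_dark_center and place_a_top below 0.012 m)) and height (world z) of bottle_white_center between 0.05 and 0.06 m and angle between each of bottle_white_center, bottle_pale_center, bottle_mid_center, bottle_dark_center's own z axis and vertical below 0.1 rad and linear speed of each of bottle_white, bottle_pale, bottle_mid, bottle_dark below 0.02 m/s and angular speed of each of bottle_white, bottle_pale, bottle_mid, bottle_dark below 0.2 rad/s and height (world z) of bottle_pale_center between 0.05 and 0.06 m and height (world z) of bottle_mid_center between 0.05 and 0.06 m and height (world z) of bottle_dark_center between 0.05 and 0.06 m); the robot touches nothing.
It fails at once if a bottle is tipped more than 0.5 rad (angle between any of bottle_white_center, bottle_pale_center, bottle_mid_center, bottle_dark_center's own z axis and vertical above 0.5 rad).
It fails at once if the pipette-tip box is moved more than 20 mm (distance of tip_box_center from where it was at the start of the episode above 0.02 m).
It also fails if it takes over 90 s, if anything falls off the work surface, if the arm or the gripper's body presses on something with over 40 N, if the wrist force passes 120 N, or if a joint passes its speed limit or range.

## Working session

There is one attempt and no reset: what is moved stays moved. The work goes in short steps, Python scripts to look and compute and a tool call to move; the robot and the scene stay as the last step left them, time stands still between calls to the robot, and variables do not carry over. Pictures are saved under pics/ and viewed, at most 14 in all, crops included, and the job is handed in when it is done.

Besides the shell and the picture viewer there is one more tool, called after "Call:" as a command line: name --argument value ..., lists and objects as JSON in quotes. send_rows: Moves the arm, as the interface text tells. Its arguments: {"type":"object","properties":{"deltas":{"type":"array","items":{"type":"object","properties":{"dx":{"type":"number"},"dy":{"type":"number"},"dz":{"type":"number"},"rx":{"type":"number"},"ry":{"type":"number"},"rz":{"type":"number"}}}},"jaw":{"type":"number"},"newtons":{"type":"number"}},"required":["deltas"]}

```bash
mkdir -p pics; ls; python3 - <<'E'
from bench import r
import cv2,numpy as np
for n in("scene","top"):
    g=r.grab_frame(n); cv2.imwrite(f"pics/{n}0.png",g["frame"]); np.savez(f"pics/{n}0.npz",**{k:np.array(v) for k,v in g.items()})
    print(n,g["vertical_fov"],g["cx"],g["cy"],g["xyz"],g["orientation"])
o=r.get_obs(); print(o)
E
```

```text
pics
scene 54.028317682174176 316.37368968082507 235.35177147822324 [ 1.3128912  -0.17424841  0.87185827] [-1.87858044 -1.55699594  0.64442516]
top 54.15820576151999 319.4053216167807 238.80558378784397 [ 0.33557581 -0.01093636  0.9562265 ] [-2.12178317  2.14607569 -0.18771098]
{'clock': 0.1, 'joints': array([-1.27708428,  0.47774623,  0.02236006,  1.55634052, -0.01152526,
        1.1092986 , -0.08309799]), 'qvel': array([-1.07655660e-03, -1.72587509e-03, -1.49562363e-03, -3.99581049e-03,
       -2.53758342e-04, -8.89655514e-04,  7.65362464e-05]), 'tau': array([ 4.18201045e-03, -5.97761178e+01,  1.61365706e+00, -2.81955439e+01,
        1.28280313e-02,  5.05113218e-03,  2.19318895e-05]), 'tcp_pos': array([0.26379534, 0.62076275, 0.24140904]), 'orientation': array([-6.26889120e-01, -3.07817894e+00,  2.59015724e-03]), 'contact_force': array([ 0.55899132, -0.15213855,  0.66917117]), 'moment': array([-0.00690051, -0.02563266,  0.00606449]), 'gripper_force': 0.0, 'grip_width': 0.08533010836920091}
```

View pics/scene0.png

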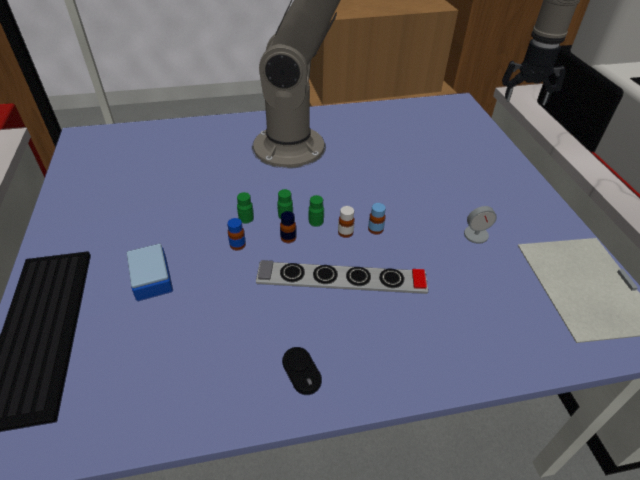

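View pics/top0.png

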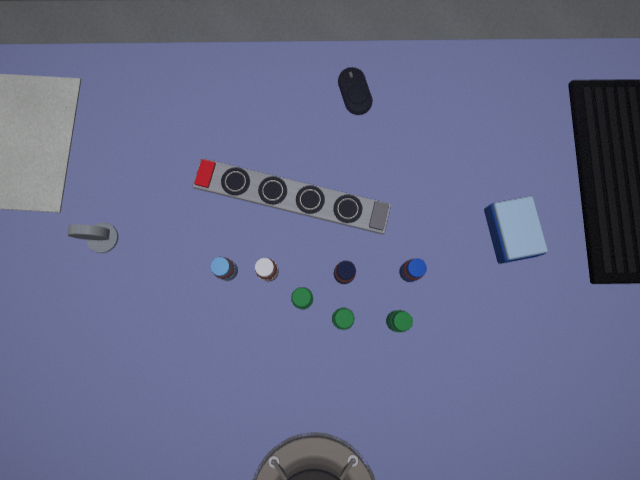

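The top view has red at left, (205,173), so place a (+y) is first. It shows seven bottles:
- pale blue cap at (221,266)
- white cap at (265,267)
- navy cap at (345,271)
- mid blue cap at (416,268)
- green look-alikes at (302,297), (344,318) and (401,321), which I leave alone

The navy cap at (345,271) fits bottle_dark. Next I measure and make a confirming crop.

```bash
cat > h.py <<'E'
import numpy as np,cv2
from scipy.spatial.transform import Rotation as R
def ray(g,px,z):
    f=240/np.tan(np.radians(float(g["vertical_fov"]))/2)
    d=R.from_rotvec(g["orientation"]).apply([(px[0]-float(g["cx"]))/f,(px[1]-float(g["cy"]))/f,1])
    c=np.asarray(g["xyz"]); return c+d*(z-c[2])/d[2]
def blob(m,near,rad=14):
    k=np.zeros(m.shape,np.uint8); cv2.circle(k,near,rad,255,-1)
    m=cv2.bitwise_and(m,k); n,l,s,c=cv2.connectedComponentsWithStats(m)
    i=1+np.argmax(s[1:,4]); (x,y),rr=cv2.minEnclosingCircle(np.argwhere(l==i)[:,::-1].astype(np.float32))
    return (x,y),rr,s[i,4]
def caps(g,z=.08,seeds=None):
    hsv=cv2.cvtColor(g["frame"],cv2.COLOR_BGR2HSV)
    return hsv
E
python3 - <<'E'
from h import *
g=dict(np.load("pics/top0.npz")); im=g["frame"]; hsv=cv2.cvtColor(im,cv2.COLOR_BGR2HSV)
cv2.imwrite("pics/crop0.png",cv2.resize(im[145:345,185:445],None,fx=3,fy=3,interpolation=cv2.INTER_CUBIC))
for n,p in dict(pale=(221,266),white=(265,267),dark=(345,271),mid=(416,268),g1=(302,297),g2=(344,318),g3=(401,321)).items():
    ref=np.median(im[p[1]-3:p[1]+4,p[0]-3:p[0]+4].reshape(-1,3),0)
    m=(np.abs(im.astype(int)-ref).max(2)<35).astype(np.uint8)*255
    c,rr,a=blob(m,p); P=ray(g,c,.08)
    zc=g["z_map"][int(c[1]),int(c[0])]; print(n,np.round(c,1),round(rr,1),a,np.round(P,4),"r",round(rr*zc/469*1000,1),"z",round(float(g["xyz"][2])-float(zc),3))
for n,p in dict(a=(235,181),b=(272,190),c=(310,200),d=(348,209)).items():
    m=(im.max(2)<60).astype(np.uint8)*255
    c,rr,a=blob(m,p,17); print(n,np.round(c,1),round(rr,1),np.round(ray(g,c,.015),4))
for n,p in dict(red=(205,173),grey=(379,215)).items(): print(n,ray(g,p,.022))
for p in((487,207),(532,198),(546,245),(501,262)): print("box",ray(g,p,.057)[:2])
E
```

```text
pale [218.6 265.5] 9.7 274 [0.4383 0.1739 0.08  ] r 18.2 z 0.079
white [263.7 266.5] 9.1 261 [0.4356 0.0894 0.08  ] r 17.1 z 0.075
dark [344.2 271.6] 11.8 363 [ 0.4241 -0.0613  0.08  ] r 22.1 z 0.078
mid [417.2 267.2] 9.2 262 [ 0.431  -0.1984  0.08  ] r 17.3 z 0.078
g1 [301.6 297.1] 10.8 305 [0.3776 0.0186 0.08  ] r 20.0 z 0.088
g2 [343.1 318.2] 11.0 313 [ 0.3382 -0.0575  0.08  ] r 20.2 z 0.093
g3 [401.4 320. ] 11.3 300 [ 0.3338 -0.1648  0.08  ] r 20.8 z 0.094
a [234.7 180.5] 8.7 [0.6231 0.1586 0.015 ]
b [271.9 189.8] 8.5 [0.6024 0.0812 0.015 ]
c [309.5 198.7] 8.7 [0.5825 0.0035 0.015 ]
d [347.3 208. ] 8.8 [ 0.5619 -0.0741  0.015 ]
red [0.63775433 0.21902415 0.022     ]
grey [ 0.54492408 -0.13799942  0.022     ]
box [ 0.55088432 -0.34656153]
box [ 0.56817297 -0.43694649]
box [ 0.47388527 -0.45581979]
box [ 0.44166476 -0.36570505]
```

View pics/crop0.png

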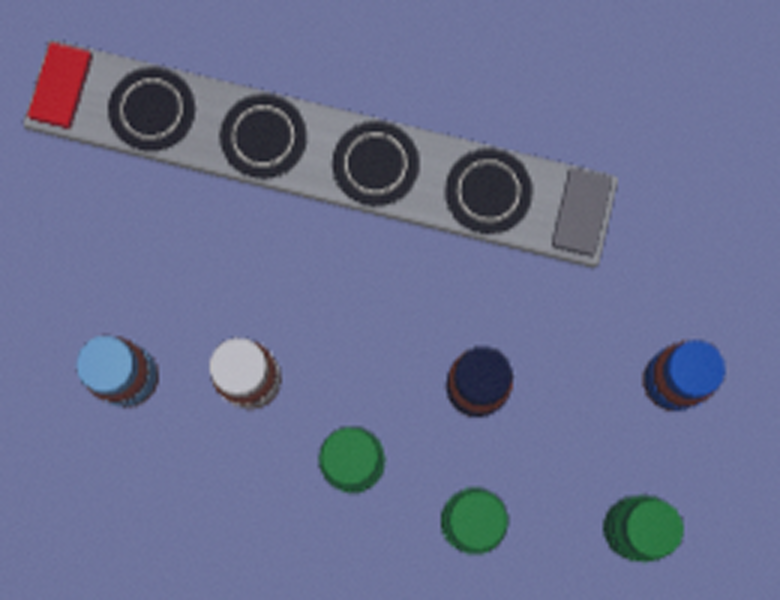

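The crop confirms four brown bottles: pale, white, navy and mid. The three green ones are look-alikes. Disc spacing measures 80 mm and red is at +y, so white goes to a, pale to b, mid to c and navy to d. I will grip across the row, with tool y at -14.7°, starting with white.

Call:
send_rows --deltas '[{"dx": 11.4,"dy": -35.6,"dz": -6.2,"rz": -5.45},{"dx": 22.8,"dy": -71.2,"dz": -12.4,"rz": -10.9},{"dx": 34.2,"dy": -106.8,"dz": -18.6,"rz": -16.35},{"dx": 45.6,"dy": -142.4,"dz": -24.8,"rz": -21.8},{"dx": 57,"dy": -178,"dz": -31,"rz": -27.25}]' --jaw 70 --newtons 30

```text
$.deltas[0]: bad value
```

Call:
send_rows --deltas '[{"dx": 11.4,"dy": -35.6,"dz": -6.2,"rz": -5.45},{"dx": 22.8,"dy": -71.2,"dz": -12.4,"rz": -10.9},{"dx": 34.2,"dy": -106.8,"dz": -18.6,"rz": -16.35},{"dx": 45.6,"dy": -142.4,"dz": -24.8,"rz": -21.8},{"dx": 57,"dy": -178,"dz": -31,"rz": -27.25}]'

```text
$.deltas[0]: bad value
```

Call:
send_rows --deltas '[{"dx": 11.4,"dy": -35.6,"dz": -6.2,"rz": -5.45},{"dx": 22.8,"dy": -71.2,"dz": -12.4,"rz": -10.9},{"dx": 34.2,"dy": -106.8,"dz": -18.6,"rz": -16.35},{"dx": 45.6,"dy": -142.4,"dz": -24.8,"rz": -21.8},{"dx": 57,"dy": -178,"dz": -31,"rz": -27.25}]'

```text
$.deltas[0]: bad value
```

Call:
send_rows --deltas '[{"dx": 11,"dy": -36,"dz": -6,"rx": 0,"ry": 0,"rz": -5.5},{"dx": 23,"dy": -71,"dz": -12,"rx": 0,"ry": 0,"rz": -11},{"dx": 34,"dy": -107,"dz": -19,"rx": 0,"ry": 0,"rz": -16.5},{"dx": 46,"dy": -142,"dz": -25,"rx": 0,"ry": 0,"rz": -22},{"dx": 57,"dy": -178,"dz": -31,"rx": 0,"ry": 0,"rz": -27}]' --jaw 70 --newtons 30

```text
clock: 0.52
tcp_pos: [0.3212, 0.4413, 0.2107]
orientation: [-1.335, -2.844, 0.001]
contact_force: [-0.1, 1.3, -0.0]
grip_width: 0.07
gripper_force: 0.0
```

Call:
send_rows --deltas '[{"dx": 11,"dy": -36,"dz": -6,"rx": 0,"ry": 0,"rz": -5.5},{"dx": 23,"dy": -71,"dz": -12,"rx": 0,"ry": 0,"rz": -11},{"dx": 34,"dy": -107,"dz": -19,"rx": 0,"ry": 0,"rz": -16.5},{"dx": 46,"dy": -142,"dz": -25,"rx": 0,"ry": 0,"rz": -22},{"dx": 57,"dy": -178,"dz": -31,"rx": 0,"ry": 0,"rz": -27}]'

```text
clock: 0.93
tcp_pos: [0.3781, 0.2635, 0.18]
orientation: [-1.962, -2.454, -0.0]
contact_force: [0.4, 0.6, -0.1]
grip_width: 0.07
gripper_force: 0.0
```

Call:
send_rows --deltas '[{"dx": 11,"dy": -36,"dz": -6,"rx": 0,"ry": 0,"rz": -5.5},{"dx": 23,"dy": -71,"dz": -12,"rx": 0,"ry": 0,"rz": -11},{"dx": 34,"dy": -107,"dz": -19,"rx": 0,"ry": 0,"rz": -16.5},{"dx": 46,"dy": -142,"dz": -25,"rx": 0,"ry": 0,"rz": -22},{"dx": 57,"dy": -176,"dz": -31,"rx": 0,"ry": 0,"rz": -27.7}]'

```text
clock: 1.35
tcp_pos: [0.435, 0.0873, 0.1491]
orientation: [-2.492, -1.912, -0.0]
contact_force: [0.1, 1.0, 0.7]
grip_width: 0.0702
gripper_force: 0.0
```

```bash
python3 - <<'E'
from bench import r
import cv2,numpy as np
from scipy.spatial.transform import Rotation as R
g=r.grab_frame("wrist"); cv2.imwrite("pics/w0.png",g["frame"]); np.savez("pics/w0.npz",**{k:np.array(v) for k,v in g.items()})
o=r.get_obs(); print(o["tcp_pos"],R.from_rotvec(o["orientation"]).as_matrix().round(3).tolist(),o["joints"].round(2))
print(g["xyz"],g["vertical_fov"],g["cx"],g["cy"],R.from_rotvec(g["orientation"]).as_matrix().round(3).tolist())
E
```

```text
[0.43614511 0.08052261 0.14848924] [[0.272, 0.962, 0.0], [0.962, -0.272, -0.003], [-0.003, 0.001, -1.0]] [-0.75  0.24  0.49  2.2  -0.17  0.73 -0.42]
[0.45466123 0.16419051 0.28028739] 65.70646984690485 319.670759263097 242.5979358734117 [[0.966, -0.246, -0.079], [-0.258, -0.919, -0.298], [0.001, 0.308, -0.951]]
```

View pics/w0.png

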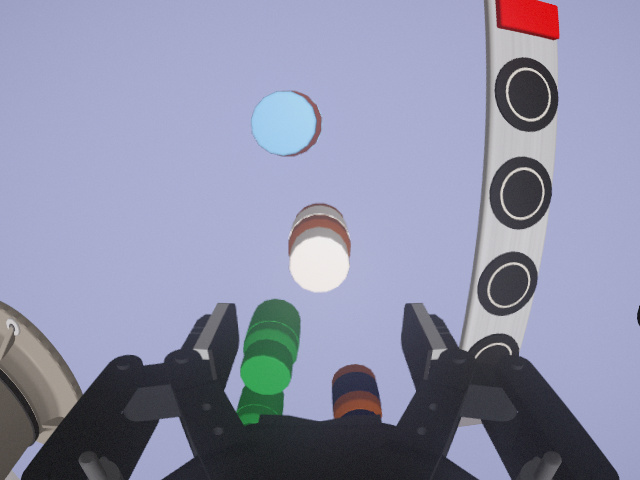

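The wrist view shows the white cap at (319,262), pale at (285,123), discs a, b and c at (526,93), (520,192) and (507,283), and the fingers around the tool axis. I cast rays from here for a second measurement, from a settled frame.

```bash
cat >> h.py <<'E'
def wray(g,px,z):
    f=240/np.tan(np.radians(float(g["vertical_fov"]))/2)
    v=np.array([px[0]-float(g["cx"]),px[1]-float(g["cy"])]); rr=np.hypot(*v); t=rr/f
    d=R.from_rotvec(g["orientation"]).apply([*(np.sin(t)*v/rr),np.cos(t)])
    c=np.asarray(g["xyz"]); return c+d*(z-c[2])/d[2]
def near(im,p,tol=35,rad=45):
    ref=np.median(im[p[1]-4:p[1]+5,p[0]-4:p[0]+5].reshape(-1,3),0)
    m=(np.abs(im.astype(int)-ref).max(2)<tol).astype(np.uint8)*255
    return blob(m,p,rad)
E
python3 - <<'E'
from bench import r
from h import *
g=r.grab_frame("wrist"); im=g["frame"]; o=r.get_obs(); print(o["tcp_pos"].round(4),np.round(o["qvel"],3),g["xyz"])
for n,p,z in(("white",(319,258),.08),("pale",(285,123),.08),("a",(526,93),.015),("b",(520,192),.015),("c",(507,283),.015)):
    c,rr,a=near(im,p); print(n,np.round(c,1),round(rr,1),wray(g,c,z).round(4))
E
```

```text
[0.4353 0.0836 0.1487] [-0.055 -0.011 -0.086 -0.017 -0.004  0.018 -0.007] [0.45677894 0.15750197 0.27943856]
white [313.8 254.5] 30.3 [0.4343 0.0887 0.08  ]
pale [285. 123.] 45.0 [0.4399 0.1637 0.08  ]
a [522.3  84. ] 36.3 [0.6186 0.1553 0.015 ]
b [519.6 182.5] 36.1 [0.5999 0.0793 0.015 ]
c [508.  275.1] 34.3 [0.5799 0.0027 0.015 ]
```

Call:
send_rows --deltas '[{"dx": 0,"dy": 0,"dz": -30,"rx": 0,"ry": 0,"rz": 0},{"dx": 0,"dy": 0,"dz": -60,"rx": 0,"ry": 0,"rz": 0},{"dx": 0,"dy": 0,"dz": -90,"rx": 0,"ry": 0,"rz": 0},{"dx": 0,"dy": 0,"dz": -110,"rx": 0,"ry": 0,"rz": 0},{"dx": 0,"dy": 0,"dz": -119,"rx": 0,"ry": 0,"rz": 0}]'

```text
clock: 1.87
tcp_pos: [0.4332, 0.0894, 0.0279]
orientation: [-2.485, -1.919, 0.006]
contact_force: [0.4, -0.2, 0.8]
grip_width: 0.0699
gripper_force: 0.0
```

Call:
send_rows --deltas '[{"dx": 0,"dy": 0,"dz": 0,"rx": 0,"ry": 0,"rz": 0},{"dx": 0,"dy": 0,"dz": 0,"rx": 0,"ry": 0,"rz": 0},{"dx": 0,"dy": 0,"dz": 0,"rx": 0,"ry": 0,"rz": 0},{"dx": 0,"dy": 0,"dz": 0,"rx": 0,"ry": 0,"rz": 0},{"dx": 0,"dy": 0,"dz": 0,"rx": 0,"ry": 0,"rz": 0}]' --jaw 30

```text
clock: 2.28
tcp_pos: [0.4357, 0.0897, 0.0313]
orientation: [2.487, 1.919, 0.003]
contact_force: [0.4, -1.1, -0.1]
grip_width: 0.0411
gripper_force: 30.6
```

Call:
send_rows --deltas '[{"dx": 0,"dy": 0,"dz": 15,"rx": 0,"ry": 0,"rz": 0},{"dx": 0,"dy": 0,"dz": 40,"rx": 0,"ry": 0,"rz": 0},{"dx": 10,"dy": 4,"dz": 60,"rx": 0,"ry": 0,"rz": 0},{"dx": 30,"dy": 11,"dz": 70,"rx": 0,"ry": 0,"rz": 0},{"dx": 60,"dy": 22,"dz": 70,"rx": 0,"ry": 0,"rz": 0}]'

```text
clock: 2.7
tcp_pos: [0.495, 0.1112, 0.1032]
orientation: [-2.488, -1.917, -0.004]
contact_force: [0.1, -0.3, -0.7]
grip_width: 0.0409
gripper_force: 30.8
```

Call:
send_rows --deltas '[{"dx": 30,"dy": 11,"dz": 0,"rx": 0,"ry": 0,"rz": 0},{"dx": 60,"dy": 22,"dz": 0,"rx": 0,"ry": 0,"rz": 0},{"dx": 90,"dy": 33,"dz": 0,"rx": 0,"ry": 0,"rz": 0},{"dx": 112,"dy": 41,"dz": 0,"rx": 0,"ry": 0,"rz": 0},{"dx": 126,"dy": 46,"dz": 0,"rx": 0,"ry": 0,"rz": 0}]'

```text
clock: 3.12
tcp_pos: [0.6235, 0.1588, 0.1011]
orientation: [2.486, 1.919, 0.004]
contact_force: [-0.2, -0.3, -1.2]
grip_width: 0.041
gripper_force: 30.8
```

Call:
send_rows --deltas '[{"dx": 0,"dy": 0,"dz": 0,"rx": 0,"ry": 0,"rz": 0},{"dx": 0,"dy": 0,"dz": -15,"rx": 0,"ry": 0,"rz": 0},{"dx": 0,"dy": 0,"dz": -30,"rx": 0,"ry": 0,"rz": 0},{"dx": 0,"dy": 0,"dz": -40,"rx": 0,"ry": 0,"rz": 0},{"dx": 0,"dy": 0,"dz": -45,"rx": 0,"ry": 0,"rz": 0}]'

```text
clock: 3.53
tcp_pos: [0.6193, 0.1569, 0.0541]
orientation: [-2.487, -1.918, 0.004]
contact_force: [0.0, -0.5, -1.4]
grip_width: 0.0416
gripper_force: 30.8
```

```bash
python3 - <<'E'
from bench import r
from h import *
g=r.grab_frame("top"); im=g["frame"]; print(r.get_obs()["tcp_pos"].round(4))
g2=r.grab_frame("wrist"); cv2.imwrite("pics/hold1.png",np.hstack([cv2.resize(im[120:300,150:420],(400,267)),cv2.resize(g2["frame"],(356,267))]))
E
```

```text
[0.6193 0.1569 0.0538]
```

View pics/hold1.png

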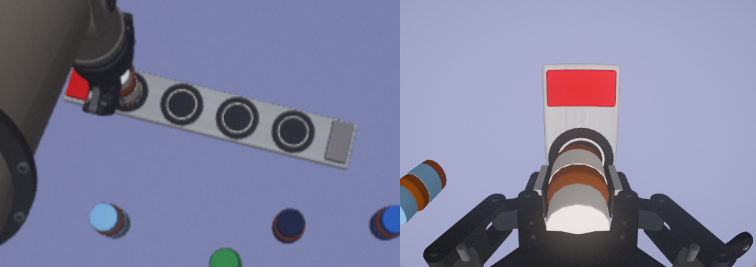

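The white bottle is held over disc a (crop at left near (125,90)), and in the wrist view it lines up with the disc. I lower the last 9 mm, release and rise.

Call:
send_rows --deltas '[{"dx": 0,"dy": 0,"dz": -4,"rx": 0,"ry": 0,"rz": 0},{"dx": 0,"dy": 0,"dz": -8,"rx": 0,"ry": 0,"rz": 0},{"dx": 0,"dy": 0,"dz": -9,"rx": 0,"ry": 0,"rz": 0},{"dx": 0,"dy": 0,"dz": -9,"rx": 0,"ry": 0,"rz": 0},{"dx": 0,"dy": 0,"dz": -9,"rx": 0,"ry": 0,"rz": 0}]'

```text
clock: 4.05
tcp_pos: [0.6212, 0.1573, 0.0465]
orientation: [2.488, 1.918, 0.001]
contact_force: [0.5, -0.3, -0.8]
grip_width: 0.0411
gripper_force: 30.9
```

Call:
send_rows --deltas '[{"dx": 0,"dy": 0,"dz": 0,"rx": 0,"ry": 0,"rz": 0},{"dx": 0,"dy": 0,"dz": 0,"rx": 0,"ry": 0,"rz": 0},{"dx": 0,"dy": 0,"dz": 0,"rx": 0,"ry": 0,"rz": 0},{"dx": 0,"dy": 0,"dz": 20,"rx": 0,"ry": 0,"rz": 0},{"dx": 0,"dy": 0,"dz": 50,"rx": 0,"ry": 0,"rz": 0}]' --jaw 66

```text
clock: 4.47
tcp_pos: [0.6187, 0.1568, 0.0941]
orientation: [-2.486, -1.918, 0.009]
contact_force: [-0.1, 0.6, 0.6]
grip_width: 0.0659
gripper_force: 0.0
```

Call:
send_rows --deltas '[{"dx": 0,"dy": 0,"dz": 30,"rx": 0,"ry": 0,"rz": 0},{"dx": -15,"dy": 1,"dz": 50,"rx": 0,"ry": 0,"rz": 0},{"dx": -45,"dy": 3,"dz": 54,"rx": 0,"ry": 0,"rz": 0},{"dx": -80,"dy": 6,"dz": 54,"rx": 0,"ry": 0,"rz": 0},{"dx": -115,"dy": 9,"dz": 54,"rx": 0,"ry": 0,"rz": 0}]'

```text
clock: 4.88
tcp_pos: [0.5054, 0.1662, 0.151]
orientation: [2.488, 1.917, 0.003]
contact_force: [-0.4, 0.3, -0.6]
grip_width: 0.0657
gripper_force: 0.0
```

Call:
send_rows --deltas '[{"dx": -30,"dy": 2,"dz": 0,"rx": 0,"ry": 0,"rz": 0},{"dx": -55,"dy": 4,"dz": 0,"rx": 0,"ry": 0,"rz": 0},{"dx": -68,"dy": 5,"dz": 0,"rx": 0,"ry": 0,"rz": 0},{"dx": -68,"dy": 5,"dz": 0,"rx": 0,"ry": 0,"rz": 0},{"dx": -68,"dy": 5,"dz": 0,"rx": 0,"ry": 0,"rz": 0}]'

```text
clock: 5.3
tcp_pos: [0.438, 0.1716, 0.1507]
orientation: [-2.487, -1.92, -0.002]
contact_force: [-0.5, 0.2, 0.6]
grip_width: 0.0661
gripper_force: 0.0
```

```bash
python3 - <<'E'
from bench import r
from h import *
g=r.grab_frame("wrist"); im=g["frame"]; cv2.imwrite("pics/w2.png",im); np.savez("pics/w2.npz",**{k:np.array(v) for k,v in g.items()}); print(r.get_obs()["tcp_pos"].round(4))
hsv=cv2.cvtColor(im,cv2.COLOR_BGR2HSV); print(im[255,320],im[200,100])
E
```

```text
[0.4389 0.1715 0.1508]
[229 198 154] [202 168 163]
```

View pics/w2.png

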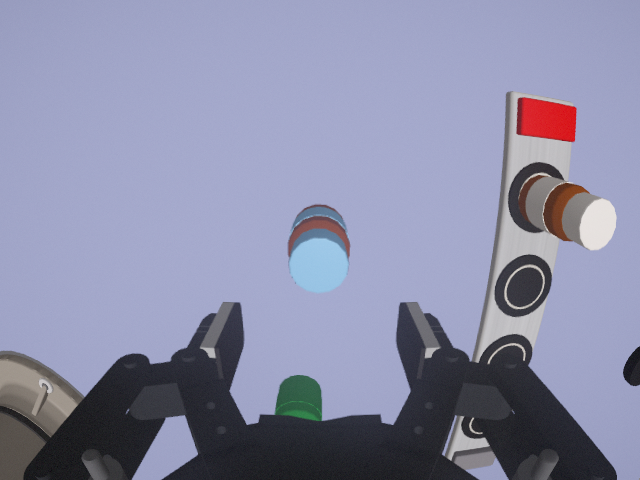

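The pale cap is at (319,262), centred between the fingers, and the white bottle stands upright on disc a. A quick check of both positions follows.

```bash
python3 - <<'E'
from h import *
g=dict(np.load("pics/w2.npz")); im=g["frame"]
for n,p,z,t in(("pale",(319,262),.08,25),("white",(597,222),.095,30),("b",(523,286),.015,35),("c",(505,365),.015,35)):
    c,rr,a=near(im,p,t,40); print(n,np.round(c,1),round(rr,1),wray(g,c,z).round(4), wray(g,p,z).round(4))
E
```

```text
pale [318.4 266.9] 29.8 [0.4364 0.1712 0.08  ] [0.4375 0.174  0.08  ]
white [597.3 224.1] 26.0 [0.6183 0.157  0.095 ] [0.618  0.1585 0.095 ]
b [521.6 284.9] 32.9 [0.5978 0.0823 0.015 ] [0.5992 0.0808 0.015 ]
c [503.5 369.5] 39.5 [ 0.5778 -0.0079  0.015 ] [ 0.5794 -0.0026  0.015 ]
```

Call:
send_rows --deltas '[{"dx": 0,"dy": 0,"dz": -30,"rx": 0,"ry": 0,"rz": 0},{"dx": 0,"dy": 0,"dz": -60,"rx": 0,"ry": 0,"rz": 0},{"dx": 0,"dy": 0,"dz": -90,"rx": 0,"ry": 0,"rz": 0},{"dx": 0,"dy": 0,"dz": -111,"rx": 0,"ry": 0,"rz": 0},{"dx": 0,"dy": 0,"dz": -120,"rx": 0,"ry": 0,"rz": 0}]'

```text
clock: 5.77
tcp_pos: [0.438, 0.1704, 0.0277]
orientation: [2.488, 1.917, -0.005]
contact_force: [0.2, -0.4, 0.8]
grip_width: 0.0662
gripper_force: 0.0
```

Call:
send_rows --deltas '[{"dx": 0,"dy": 0,"dz": 0,"rx": 0,"ry": 0,"rz": 0},{"dx": 0,"dy": 0,"dz": 0,"rx": 0,"ry": 0,"rz": 0},{"dx": 0,"dy": 0,"dz": 0,"rx": 0,"ry": 0,"rz": 0},{"dx": 0,"dy": 0,"dz": 0,"rx": 0,"ry": 0,"rz": 0},{"dx": 0,"dy": 0,"dz": 0,"rx": 0,"ry": 0,"rz": 0}]' --jaw 30

```text
clock: 6.18
tcp_pos: [0.4387, 0.1717, 0.0313]
orientation: [2.488, 1.918, 0.003]
contact_force: [-0.8, 0.5, -0.9]
grip_width: 0.0409
gripper_force: 30.4
```

Call:
send_rows --deltas '[{"dx": 0,"dy": 0,"dz": 15,"rx": 0,"ry": 0,"rz": 0},{"dx": 0,"dy": 0,"dz": 40,"rx": 0,"ry": 0,"rz": 0},{"dx": 9,"dy": -5,"dz": 60,"rx": 0,"ry": 0,"rz": 0},{"dx": 27,"dy": -15,"dz": 70,"rx": 0,"ry": 0,"rz": 0},{"dx": 54,"dy": -30,"dz": 70,"rx": 0,"ry": 0,"rz": 0}]'

```text
clock: 6.6
tcp_pos: [0.4923, 0.1433, 0.1032]
orientation: [-2.483, -1.923, -0.006]
contact_force: [-0.0, 0.6, -1.0]
grip_width: 0.0411
gripper_force: 30.9
```

Call:
send_rows --deltas '[{"dx": 27,"dy": -15,"dz": 0,"rx": 0,"ry": 0,"rz": 0},{"dx": 54,"dy": -30,"dz": 0,"rx": 0,"ry": 0,"rz": 0},{"dx": 81,"dy": -46,"dz": 0,"rx": 0,"ry": 0,"rz": 0},{"dx": 99,"dy": -56,"dz": 0,"rx": 0,"ry": 0,"rz": 0},{"dx": 108,"dy": -61,"dz": 0,"rx": 0,"ry": 0,"rz": 0}]'

```text
clock: 7.02
tcp_pos: [0.6026, 0.078, 0.1013]
orientation: [2.488, 1.914, 0.003]
contact_force: [1.3, 0.5, -0.8]
grip_width: 0.0409
gripper_force: 30.8
```

Call:
send_rows --deltas '[{"dx": 0,"dy": 0,"dz": 0,"rx": 0,"ry": 0,"rz": 0},{"dx": 0,"dy": 0,"dz": -15,"rx": 0,"ry": 0,"rz": 0},{"dx": 0,"dy": 0,"dz": -30,"rx": 0,"ry": 0,"rz": 0},{"dx": 0,"dy": 0,"dz": -40,"rx": 0,"ry": 0,"rz": 0},{"dx": 0,"dy": 0,"dz": -46,"rx": 0,"ry": 0,"rz": 0}]'

```text
clock: 7.43
tcp_pos: [0.5979, 0.0815, 0.0531]
orientation: [-2.485, -1.919, 0.003]
contact_force: [0.9, 0.0, -1.1]
grip_width: 0.0411
gripper_force: 30.9
```

Call:
send_rows --deltas '[{"dx": 0,"dy": 0,"dz": -4,"rx": 0,"ry": 0,"rz": 0},{"dx": 0,"dy": 0,"dz": -8,"rx": 0,"ry": 0,"rz": 0},{"dx": 0,"dy": 0,"dz": -8,"rx": 0,"ry": 0,"rz": 0},{"dx": 0,"dy": 0,"dz": -8,"rx": 0,"ry": 0,"rz": 0},{"dx": 0,"dy": 0,"dz": -8,"rx": 0,"ry": 0,"rz": 0}]'

```text
clock: 7.85
tcp_pos: [0.6003, 0.0803, 0.0468]
orientation: [2.488, 1.918, 0.001]
contact_force: [0.8, -0.3, -0.5]
grip_width: 0.0412
gripper_force: 30.8
```

Call:
send_rows --deltas '[{"dx": 0,"dy": 0,"dz": 0,"rx": 0,"ry": 0,"rz": 0},{"dx": 0,"dy": 0,"dz": 0,"rx": 0,"ry": 0,"rz": 0},{"dx": 0,"dy": 0,"dz": 0,"rx": 0,"ry": 0,"rz": 0},{"dx": 0,"dy": 0,"dz": 20,"rx": 0,"ry": 0,"rz": 0},{"dx": 0,"dy": 0,"dz": 50,"rx": 0,"ry": 0,"rz": 0}]' --jaw 66

```text
clock: 8.27
tcp_pos: [0.5978, 0.08, 0.0945]
orientation: [-2.486, -1.917, 0.008]
contact_force: [-0.4, 0.6, 0.4]
grip_width: 0.0661
gripper_force: 0.0
```

Call:
send_rows --deltas '[{"dx": 0,"dy": 0,"dz": 30,"rx": 0,"ry": 0,"rz": 0},{"dx": -8,"dy": -13,"dz": 50,"rx": 0,"ry": 0,"rz": 0},{"dx": -24,"dy": -39,"dz": 54,"rx": 0,"ry": 0,"rz": 0},{"dx": -42,"dy": -68,"dz": 54,"rx": 0,"ry": 0,"rz": 0},{"dx": -60,"dy": -97,"dz": 54,"rx": 0,"ry": 0,"rz": 0}]'

```text
clock: 8.68
tcp_pos: [0.5398, -0.0173, 0.1512]
orientation: [2.486, 1.92, 0.003]
contact_force: [-0.3, -0.5, 0.2]
grip_width: 0.066
gripper_force: 0.0
```

Call:
send_rows --deltas '[{"dx": -18,"dy": -29,"dz": 0,"rx": 0,"ry": 0,"rz": 0},{"dx": -36,"dy": -58,"dz": 0,"rx": 0,"ry": 0,"rz": 0},{"dx": -54,"dy": -87,"dz": 0,"rx": 0,"ry": 0,"rz": 0},{"dx": -72,"dy": -116,"dz": 0,"rx": 0,"ry": 0,"rz": 0},{"dx": -90,"dy": -145,"dz": 0,"rx": 0,"ry": 0,"rz": 0}]'

```text
clock: 9.1
tcp_pos: [0.449, -0.163, 0.1507]
orientation: [2.487, 1.918, 0.001]
contact_force: [2.1, 0.1, 0.8]
grip_width: 0.0657
gripper_force: 0.0
```

Call:
send_rows --deltas '[{"dx": -12,"dy": -22,"dz": 0,"rx": 0,"ry": 0,"rz": 0},{"dx": -20,"dy": -35,"dz": 0,"rx": 0,"ry": 0,"rz": 0},{"dx": -20,"dy": -35,"dz": 0,"rx": 0,"ry": 0,"rz": 0},{"dx": -20,"dy": -35,"dz": 0,"rx": 0,"ry": 0,"rz": 0},{"dx": -20,"dy": -35,"dz": 0,"rx": 0,"ry": 0,"rz": 0}]'

```text
clock: 9.52
tcp_pos: [0.4306, -0.196, 0.1504]
orientation: [2.487, 1.92, 0.001]
contact_force: [-0.1, 0.3, -0.2]
grip_width: 0.0664
gripper_force: 0.0
```

```bash
python3 - <<'E'
from bench import r
from h import *
g=r.grab_frame("wrist"); im=g["frame"]; cv2.imwrite("pics/w3.png",im); np.savez("pics/w3.npz",**{k:np.array(v) for k,v in g.items()}); print(r.get_obs()["tcp_pos"].round(4))
m=cv2.inRange(cv2.cvtColor(im,cv2.COLOR_BGR2HSV),(105,190,120),(125,255,255))
c,rr,a=blob(m,(319,262),60); print(np.round(c,1),rr,a,wray(g,c,.08).round(4))
E
```

```text
[ 0.4308 -0.1957  0.1504]
[336. 253.] 9.999999747378752e-05 1 [ 0.441  -0.1906  0.08  ]
```

View pics/w3.png

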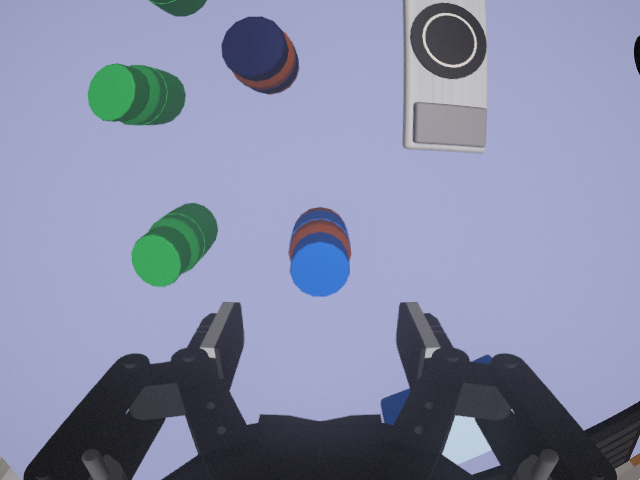

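The mid cap is at (320,266), centred for the grasp, and navy is at (255,48). The greens are clear of the fingers.

Call:
send_rows --deltas '[{"dx": 0,"dy": 0,"dz": -30,"rx": 0,"ry": 0,"rz": 0},{"dx": 0,"dy": 0,"dz": -60,"rx": 0,"ry": 0,"rz": 0},{"dx": 0,"dy": 0,"dz": -90,"rx": 0,"ry": 0,"rz": 0},{"dx": 0,"dy": 0,"dz": -111,"rx": 0,"ry": 0,"rz": 0},{"dx": 0,"dy": 0,"dz": -120,"rx": 0,"ry": 0,"rz": 0}]'

```text
clock: 9.98
tcp_pos: [0.4292, -0.1949, 0.0277]
orientation: [-2.483, -1.919, 0.003]
contact_force: [-0.7, -0.0, 0.4]
grip_width: 0.066
gripper_force: 0.0
```

Call:
send_rows --deltas '[{"dx": 0,"dy": 0,"dz": 0,"rx": 0,"ry": 0,"rz": 0},{"dx": 0,"dy": 0,"dz": 0,"rx": 0,"ry": 0,"rz": 0},{"dx": 0,"dy": 0,"dz": 0,"rx": 0,"ry": 0,"rz": 0},{"dx": 0,"dy": 0,"dz": 0,"rx": 0,"ry": 0,"rz": 0},{"dx": 0,"dy": 0,"dz": 0,"rx": 0,"ry": 0,"rz": 0}]' --jaw 30

```text
clock: 10.4
tcp_pos: [0.4308, -0.1968, 0.0314]
orientation: [2.486, 1.918, 0.002]
contact_force: [-0.6, -1.1, -1.7]
grip_width: 0.0416
gripper_force: 30.4
```

```bash
python3 - <<'E'
from h import *
g=dict(np.load("pics/w3.npz"))
for n,p,z in(("mid",(320,266),.08),("dark",(255,48),.08),("d",(448,41),.015)): print(n,wray(g,p,z).round(4))
E
```

```text
mid [ 0.4301 -0.1961  0.08  ]
dark [ 0.4277 -0.0675  0.08  ]
d [ 0.558  -0.0766  0.015 ]
```

Call:
send_rows --deltas '[{"dx": 0,"dy": 0,"dz": 15,"rx": 0,"ry": 0,"rz": 0},{"dx": 0,"dy": 0,"dz": 40,"rx": 0,"ry": 0,"rz": 0},{"dx": 6,"dy": 8,"dz": 60,"rx": 0,"ry": 0,"rz": 0},{"dx": 21,"dy": 28,"dz": 70,"rx": 0,"ry": 0,"rz": 0},{"dx": 42,"dy": 56,"dz": 70,"rx": 0,"ry": 0,"rz": 0}]'

```text
clock: 10.82
tcp_pos: [0.4727, -0.1429, 0.1034]
orientation: [2.49, 1.909, 0.005]
contact_force: [1.4, -0.9, -0.1]
grip_width: 0.0413
gripper_force: 30.7
```

Call:
send_rows --deltas '[{"dx": 21,"dy": 28,"dz": 0,"rx": 0,"ry": 0,"rz": 0},{"dx": 42,"dy": 56,"dz": 0,"rx": 0,"ry": 0,"rz": 0},{"dx": 63,"dy": 84,"dz": 0,"rx": 0,"ry": 0,"rz": 0},{"dx": 84,"dy": 112,"dz": 0,"rx": 0,"ry": 0,"rz": 0},{"dx": 100,"dy": 134,"dz": 0,"rx": 0,"ry": 0,"rz": 0}]'

```text
clock: 11.23
tcp_pos: [0.5738, -0.0035, 0.1011]
orientation: [2.485, 1.921, 0.003]
contact_force: [0.9, 0.4, -2.0]
grip_width: 0.0414
gripper_force: 30.7
```

Call:
send_rows --deltas '[{"dx": 8,"dy": 10,"dz": 0,"rx": 0,"ry": 0,"rz": 0},{"dx": 8,"dy": 10,"dz": -15,"rx": 0,"ry": 0,"rz": 0},{"dx": 8,"dy": 10,"dz": -30,"rx": 0,"ry": 0,"rz": 0},{"dx": 8,"dy": 10,"dz": -40,"rx": 0,"ry": 0,"rz": 0},{"dx": 8,"dy": 10,"dz": -46,"rx": 0,"ry": 0,"rz": 0}]'

```text
clock: 11.65
tcp_pos: [0.5789, 0.0025, 0.0534]
orientation: [-2.488, -1.917, 0.003]
contact_force: [-0.0, -0.0, -1.2]
grip_width: 0.0413
gripper_force: 30.7
```

Call:
send_rows --deltas '[{"dx": 0,"dy": 0,"dz": -4,"rx": 0,"ry": 0,"rz": 0},{"dx": 0,"dy": 0,"dz": -8,"rx": 0,"ry": 0,"rz": 0},{"dx": 0,"dy": 0,"dz": -8,"rx": 0,"ry": 0,"rz": 0},{"dx": 0,"dy": 0,"dz": -8,"rx": 0,"ry": 0,"rz": 0},{"dx": 0,"dy": 0,"dz": -8,"rx": 0,"ry": 0,"rz": 0}]'

```text
clock: 12.07
tcp_pos: [0.5803, 0.0031, 0.0468]
orientation: [2.488, 1.918, 0.001]
contact_force: [0.0, -0.6, -1.2]
grip_width: 0.0414
gripper_force: 30.7
```

Call:
send_rows --deltas '[{"dx": 0,"dy": 0,"dz": 0,"rx": 0,"ry": 0,"rz": 0},{"dx": 0,"dy": 0,"dz": 0,"rx": 0,"ry": 0,"rz": 0},{"dx": 0,"dy": 0,"dz": 0,"rx": 0,"ry": 0,"rz": 0},{"dx": 0,"dy": 0,"dz": 20,"rx": 0,"ry": 0,"rz": 0},{"dx": 0,"dy": 0,"dz": 50,"rx": 0,"ry": 0,"rz": 0}]' --jaw 62

```text
clock: 12.48
tcp_pos: [0.5778, 0.0033, 0.0946]
orientation: [-2.485, -1.917, 0.008]
contact_force: [0.6, 0.7, 0.7]
grip_width: 0.0622
gripper_force: 0.0
```

Call:
send_rows --deltas '[{"dx": 0,"dy": 0,"dz": 30,"rx": 0,"ry": 0,"rz": 0},{"dx": -13,"dy": -6,"dz": 50,"rx": 0,"ry": 0,"rz": 0},{"dx": -40,"dy": -18,"dz": 54,"rx": 0,"ry": 0,"rz": 0},{"dx": -70,"dy": -32,"dz": 54,"rx": 0,"ry": 0,"rz": 0},{"dx": -100,"dy": -45,"dz": 54,"rx": 0,"ry": 0,"rz": 0}]'

```text
clock: 12.9
tcp_pos: [0.4794, -0.0422, 0.151]
orientation: [2.486, 1.919, 0.002]
contact_force: [-0.5, -0.3, -0.0]
grip_width: 0.0625
gripper_force: 0.0
```

Call:
send_rows --deltas '[{"dx": -25,"dy": -11,"dz": 0,"rx": 0,"ry": 0,"rz": 0},{"dx": -45,"dy": -20,"dz": 0,"rx": 0,"ry": 0,"rz": 0},{"dx": -53,"dy": -24,"dz": 0,"rx": 0,"ry": 0,"rz": 0},{"dx": -53,"dy": -24,"dz": 0,"rx": 0,"ry": 0,"rz": 0},{"dx": -53,"dy": -24,"dz": 0,"rx": 0,"ry": 0,"rz": 0}]'

```text
clock: 13.32
tcp_pos: [0.4281, -0.0654, 0.1508]
orientation: [2.487, 1.918, 0.003]
contact_force: [1.3, -0.5, 0.3]
grip_width: 0.0621
gripper_force: 0.0
```

```bash
python3 - <<'E'
from bench import r
from h import *
g=r.grab_frame("wrist"); im=g["frame"]; cv2.imwrite("pics/w4.png",im); np.savez("pics/w4.npz",**{k:np.array(v) for k,v in g.items()}); print(r.get_obs()["tcp_pos"].round(4),r.get_obs()["joints"].round(2))
print(wray(g,(320,264),.08).round(4))
E
```

```text
[ 0.4287 -0.0652  0.1507] [-0.51  0.23  0.59  2.23 -0.19  0.73 -0.04]
[ 0.4279 -0.0644  0.08  ]
```

View pics/w4.png

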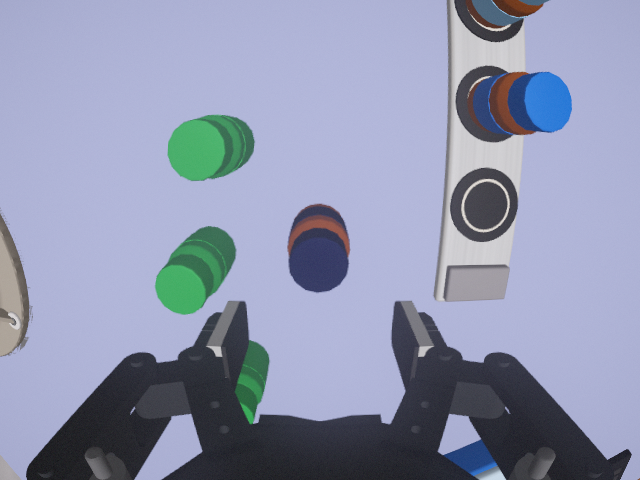

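The navy cap is at (319,262), centred. Green g2 at (185,288) is clear of the left finger, and disc d is free at (484,204).

Call:
send_rows --deltas '[{"dx": 0,"dy": 0,"dz": -30,"rx": 0,"ry": 0,"rz": 0},{"dx": 0,"dy": 0,"dz": -60,"rx": 0,"ry": 0,"rz": 0},{"dx": 0,"dy": 0,"dz": -90,"rx": 0,"ry": 0,"rz": 0},{"dx": 0,"dy": 0,"dz": -111,"rx": 0,"ry": 0,"rz": 0},{"dx": 0,"dy": 0,"dz": -120,"rx": 0,"ry": 0,"rz": 0}]'

```text
clock: 13.78
tcp_pos: [0.4271, -0.065, 0.0276]
orientation: [-2.485, -1.919, 0.004]
contact_force: [0.1, -0.0, -0.2]
grip_width: 0.0621
gripper_force: 0.0
```

Call:
send_rows --deltas '[{"dx": 0,"dy": 0,"dz": 0,"rx": 0,"ry": 0,"rz": 0},{"dx": 0,"dy": 0,"dz": 0,"rx": 0,"ry": 0,"rz": 0},{"dx": 0,"dy": 0,"dz": 0,"rx": 0,"ry": 0,"rz": 0},{"dx": 0,"dy": 0,"dz": 0,"rx": 0,"ry": 0,"rz": 0},{"dx": 0,"dy": 0,"dz": 0,"rx": 0,"ry": 0,"rz": 0}]' --jaw 30

```text
clock: 14.2
tcp_pos: [0.4279, -0.0656, 0.0313]
orientation: [2.487, 1.918, 0.003]
contact_force: [-0.5, 0.3, -0.6]
grip_width: 0.0409
gripper_force: 30.4
```

Call:
send_rows --deltas '[{"dx": 0,"dy": 0,"dz": 15,"rx": 0,"ry": 0,"rz": 0},{"dx": 0,"dy": 0,"dz": 40,"rx": 0,"ry": 0,"rz": 0},{"dx": 8,"dy": 0,"dz": 60,"rx": 0,"ry": 0,"rz": 0},{"dx": 28,"dy": -2,"dz": 70,"rx": 0,"ry": 0,"rz": 0},{"dx": 55,"dy": -4,"dz": 70,"rx": 0,"ry": 0,"rz": 0}]'

```text
clock: 14.62
tcp_pos: [0.4825, -0.0696, 0.1032]
orientation: [2.487, 1.918, 0.006]
contact_force: [0.0, -0.3, -0.2]
grip_width: 0.0412
gripper_force: 30.7
```

Call:
send_rows --deltas '[{"dx": 25,"dy": -2,"dz": 0,"rx": 0,"ry": 0,"rz": 0},{"dx": 48,"dy": -3,"dz": 0,"rx": 0,"ry": 0,"rz": 0},{"dx": 66,"dy": -4,"dz": 0,"rx": 0,"ry": 0,"rz": 0},{"dx": 76,"dy": -5,"dz": 0,"rx": 0,"ry": 0,"rz": 0},{"dx": 78,"dy": -5,"dz": 0,"rx": 0,"ry": 0,"rz": 0}]'

```text
clock: 15.03
tcp_pos: [0.5618, -0.0747, 0.1009]
orientation: [2.486, 1.918, 0.002]
contact_force: [-0.0, -1.4, -1.0]
grip_width: 0.0413
gripper_force: 30.7
```

Call:
send_rows --deltas '[{"dx": 0,"dy": 0,"dz": 0,"rx": 0,"ry": 0,"rz": 0},{"dx": 0,"dy": 0,"dz": -15,"rx": 0,"ry": 0,"rz": 0},{"dx": 0,"dy": 0,"dz": -30,"rx": 0,"ry": 0,"rz": 0},{"dx": 0,"dy": 0,"dz": -40,"rx": 0,"ry": 0,"rz": 0},{"dx": 0,"dy": 0,"dz": -46,"rx": 0,"ry": 0,"rz": 0}]'

```text
clock: 15.45
tcp_pos: [0.5581, -0.0746, 0.0532]
orientation: [-2.487, -1.917, 0.003]
contact_force: [-0.2, 0.2, -0.3]
grip_width: 0.0412
gripper_force: 30.7
```

Call:
send_rows --deltas '[{"dx": 0,"dy": 0,"dz": -4,"rx": 0,"ry": 0,"rz": 0},{"dx": 0,"dy": 0,"dz": -8,"rx": 0,"ry": 0,"rz": 0},{"dx": 0,"dy": 0,"dz": -8,"rx": 0,"ry": 0,"rz": 0},{"dx": 0,"dy": 0,"dz": -8,"rx": 0,"ry": 0,"rz": 0},{"dx": 0,"dy": 0,"dz": -8,"rx": 0,"ry": 0,"rz": 0}]'

```text
clock: 15.87
tcp_pos: [0.5603, -0.0748, 0.0468]
orientation: [2.487, 1.918, 0.001]
contact_force: [0.3, 0.0, -1.4]
grip_width: 0.0415
gripper_force: 30.7
```

Call:
send_rows --deltas '[{"dx": 0,"dy": 0,"dz": 0,"rx": 0,"ry": 0,"rz": 0},{"dx": 0,"dy": 0,"dz": 0,"rx": 0,"ry": 0,"rz": 0},{"dx": 0,"dy": 0,"dz": 0,"rx": 0,"ry": 0,"rz": 0},{"dx": 0,"dy": 0,"dz": 20,"rx": 0,"ry": 0,"rz": 0},{"dx": 0,"dy": 0,"dz": 50,"rx": 0,"ry": 0,"rz": 0}]' --jaw 66

```text
clock: 16.28
tcp_pos: [0.5579, -0.0744, 0.0947]
orientation: [-2.485, -1.917, 0.007]
contact_force: [2.0, 0.4, -0.1]
grip_width: 0.0659
gripper_force: 0.0
```

Call:
send_rows --deltas '[{"dx": 0,"dy": 0,"dz": 35,"rx": 0,"ry": 0,"rz": 0},{"dx": 0,"dy": 0,"dz": 70,"rx": 0,"ry": 0,"rz": 0},{"dx": 0,"dy": -15,"dz": 100,"rx": 0,"ry": 0,"rz": 0},{"dx": 0,"dy": -45,"dz": 120,"rx": 0,"ry": 0,"rz": 0},{"dx": 0,"dy": -80,"dz": 130,"rx": 0,"ry": 0,"rz": 0}]'

```text
clock: 16.7
tcp_pos: [0.5619, -0.1538, 0.2298]
orientation: [2.481, 1.923, 0.007]
contact_force: [1.4, -0.3, -0.8]
grip_width: 0.0657
gripper_force: 0.0
```

Call:
send_rows --deltas '[{"dx": 0,"dy": -35,"dz": 0,"rx": 0,"ry": 0,"rz": 0},{"dx": 0,"dy": -70,"dz": 0,"rx": 0,"ry": 0,"rz": 0},{"dx": 0,"dy": -105,"dz": 0,"rx": 0,"ry": 0,"rz": 0},{"dx": 0,"dy": -130,"dz": 0,"rx": 0,"ry": 0,"rz": 0},{"dx": 0,"dy": -150,"dz": 0,"rx": 0,"ry": 0,"rz": 0}]'

```text
clock: 17.12
tcp_pos: [0.5591, -0.3079, 0.2266]
orientation: [2.49, 1.914, -0.001]
contact_force: [0.6, 0.4, -0.7]
grip_width: 0.0661
gripper_force: 0.0
```

Call:
send_rows --deltas '[{"dx": -10,"dy": -25,"dz": 0,"rx": 0,"ry": 0,"rz": 0},{"dx": -20,"dy": -50,"dz": 0,"rx": 0,"ry": 0,"rz": 0},{"dx": -30,"dy": -70,"dz": 0,"rx": 0,"ry": 0,"rz": 0},{"dx": -35,"dy": -80,"dz": 0,"rx": 0,"ry": 0,"rz": 0},{"dx": -35,"dy": -80,"dz": 0,"rx": 0,"ry": 0,"rz": 0}]'

```text
clock: 17.53
tcp_pos: [0.5227, -0.3878, 0.2267]
orientation: [2.492, 1.912, -0.002]
contact_force: [-0.1, 0.4, 0.3]
grip_width: 0.0658
gripper_force: 0.0
```

```bash
python3 - <<'E'
from bench import r
from h import *
g=r.grab_frame("top"); im=g["frame"]; s=r.grab_frame("scene")
cv2.imwrite("pics/fin.png",np.vstack([cv2.resize(im[130:270,180:420],(480,280)),cv2.resize(s["frame"][190:330,220:460],(480,280))]))
places=dict(a=(.6231,.1586),b=(.6024,.0812),c=(.5825,.0035),d=(.5619,-.0741))
f=240/np.tan(np.radians(g["vertical_fov"])/2)
for n,P in places.items():
    v=R.from_rotvec(g["orientation"]).inv().apply(np.array([*P,.095])-g["xyz"]); p=tuple(int(round(q)) for q in (v[0]/v[2]*f+g["cx"],v[1]/v[2]*f+g["cy"]))
    c,rr,a=near(im,p,30,14); q=ray(g,c,.095)
    print(n,p,np.round(c,1),round(rr,1),im[p[1],p[0]],q.round(4),"off mm",np.round(1000*(q[:2]-P),1))
print(r.get_obs()["clock"])
E
```

```text
a (227, 168) [228. 169.] 8.9 [196 190 190] [0.6216 0.1574 0.095 ] off mm [-1.5 -1.2]
b (268, 178) [267.5 178.5] 8.9 [199 157 113] [0.602  0.0819 0.095 ] off mm [-0.4  0.7]
c (309, 188) [309.5 188.5] 8.9 [171  85  41] [0.5815 0.0021 0.095 ] off mm [-1.  -1.4]
d (350, 198) [349.  202.3] 12.5 [64 38 35] [ 0.5536 -0.0723  0.095 ] off mm [-8.3  1.8]
17.6333
```

View pics/fin.png

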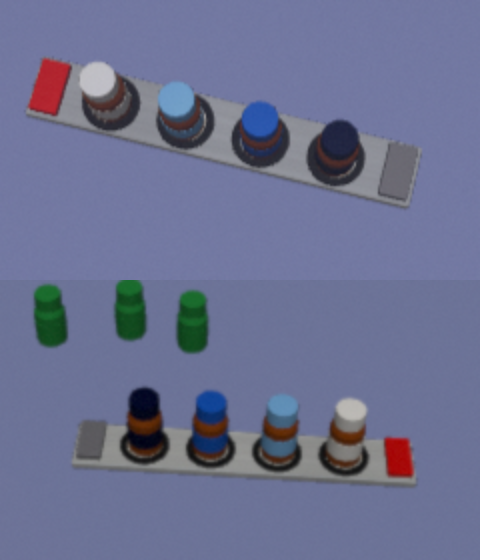

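All four bottles stand upright and centred in order from red: white (100,80), pale (177,100), mid (260,120) and navy (341,138) in the crop. Navy's cap pixel, about (350,199), matches the predicted (350,198). Its 8 mm figure came from a blob that took in the dark body. I'm handing in now.

```bash
python3 -c "
from bench import r
print(r.hand_in())"
```

```text
the job is handed in; nothing more can be done
None
```

I handed the job in with the white, pale blue, mid blue and navy bottles upright and released on places a to d, counted from the red block and about 2 mm or less off centre; no verdict came back.

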